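Feel whether the control-box latch is caught, free it, hold the cover open

TASK

Nobody remembers whether the latch of the small grey control box on the plywood board is caught: take hold of the black knob on its cover and, before turning it, give it a light pull straight up to find out. If the cover is held, let it down and turn the knob anticlockwise (seen from above) a quarter turn to its stop to free it. Then swing the cover about halfway up, around 45 degrees, and finish still holding it there, since it falls shut when let go; leave the things lying round the box where they are.

Things in the scene. Friction and masses are not known exactly. Their poses are not given: they have to be found in the camera images.
- control_box: slate-grey control box, 120 x 160 mm and 62 mm high without its cover, screwed on a plywood board 150 x 190 x 12 mm that does not move on the table. Origin: centre of the underside of the board. x: horizontal, from the hinge side to the latch (knob) side; y: along the hinge, to the left when looking along x; z: up.
- hinge (a point): middle of the hinge axis of the cover: on the box's side away from the knob (x = -64.5 mm, z = 74 mm in the frame of the box). The hinge axis runs along the y axis of the box. Fixed; axes as those of the box.
- knob_axis (a point): point on the axis of the round black knob, at the height to grip it. Knob head: 30 mm in diameter, from 9 to 35 mm above the cover's top face. This point is 24 mm above that face, 101.5 mm from the hinge axis along the cover and 40 mm above it; the cover's edge is 25 mm further out. Swings with the cover (axes as cover), does not turn with the knob.
- grub_screw (a point): steel grub screw in the side of the knob, 14.5 mm from its axis, at grip height; turns with the knob. The knob is clamped on its spindle at any angle, so where the screw points tells nothing about the latch. The knob turns 1.4 rad between two stops and snaps (0.05 N m) to the nearer: fully clockwise caught, fully anticlockwise (from above) free; the tongue is clear after about 1.1 rad.
- strike: steel strike plate, hidden inside the box under the knob-side edge of the cover, fixed. When the latch is caught, a steel tongue on the knob's spindle lies under it. With the cover pulled up hard the tongue rubs on the strike, so let the cover down before turning the knob.
- multimeter: handheld multimeter lying near the box, 146 x 76 x 42 mm; bystander. Origin: centre of its underside.
- screwdriver: screwdriver with a blue handle lying near the box, 160 mm long, 22 mm thick; bystander. Origin: centre of its underside.
- cover: the grey hinged cover, 122 x 164 mm, its top face 16 mm above the hinge axis. Origin: middle of the hinge axis; axes as those of the box while it is closed; they swing with it, so its opening angle is the tilt of its z axis from vertical. It weighs up to 0.5 kg and falls shut when let go. With the latch caught it gives only about 0.02 rad (2 mm at the knob), then stops.
- spool: small solder spool standing behind the box, 54 mm in diameter, 31 mm high; bystander. Origin: centre of its underside.

How it is judged:
On the way, in this order (a step that is already met when the one before it is completed fails the run):
1. before the knob is turned (grub screw under 13 mm from its first place), the fingers pull the cover up: the tongue pulls on the strike with over 2.5 N, or the cover rises past 0.045 rad (distance of grub_screw from where it was at the start of the episode below 0.013 m and contact force between the fingers and cover above 0.5 N and (contact force between cover and strike above 2.5 N or angle between cover's own z axis and vertical above 0.045 rad)), for 0.02 s.
2. the cover is swung past 0.35 rad (angle between cover's own z axis and vertical above 0.35 rad), for 0.1 s.
At the end, for the whole second after the job is handed in: The cover stands still at 0.55 to 1.05 rad (about 32 to 60 degrees), borne by the gripper's fingers (over 0.5 N on the cover or its knob) and by none of the things round it; multimeter, screwdriver and solder spool lie within 30 mm of where they were (angle between cover's own z axis and vertical between 0.55 and 1.05 rad and angular speed of cover below 0.1 rad/s and contact force between the fingers and cover above 0.5 N and contact force between cover and multimeter below 0.2 N and contact force between cover and screwdriver below 0.2 N and contact force between cover and spool below 0.2 N and distance of each of multimeter, screwdriver, spool from where it was at the start of the episode below 0.03 m); the arm keeps its last pose, push and grip.
It fails at once if the caught latch is wrenched: over 60 N between tongue and strike (contact force between cover and strike above 60 N).
It fails at once if a thing lying round the box is pushed more than 30 mm (distance of any of multimeter, screwdriver, spool from where it was at the start of the episode above 0.03 m).
It also fails if it takes over 51 s, if anything falls off the work surface, if the arm or the gripper's body presses on something with over 40 N, if the wrist force passes 120 N, or if a joint passes its speed limit or range.

ROBOT

A 7-joint arm with a two-finger parallel gripper is mounted at the origin on a cart in front of the work surface, level with it; the furniture and walls round the work are solid. World frame = base frame: x ahead of the robot, y to its left, z up, the work surface at z = 0. Lengths are in m, angles in rad, forces in N, time in s.
With the tool pointing down it reaches from about 0.4 to 0.9 m from the base axis. Payload 5.6 kg.
Tool frame: the origin (TCP) lies midway between the tips of the shut fingers; the grasp point (between the pads) lies 19 mm behind it; y points along the fingers, z is the direction in which the jaws open and shut, and the axes are right-handed (so a half turn about y gives the same grasp; the last joint's range is limited). The gripper opens to 92 mm and grips with 3 to 60 N. Pads are 20 mm wide; open, the fingers measure 128 mm over their backs; the gripper's body (75 mm by 189 mm) begins 69 mm behind the grasp point.
Start: joints at [1.248, 0.468, -0.012, 1.603, 0.006, 1.071, -0.056], TCP at [0.179, -0.625, 0.215] pointing down, gripper open.
Joint ranges: [-2.53, 2.53], [-0.31, 2.02], [-1.57, 1.55], [0.28, 2.44], [-1.29, 4.43], [0.15, 1.84], [-2.92, 2.92]. Speed limits (rad/s): [2.57, 2.57, 3.14, 3.14, 3.14, 3.14, 3.14].

INTERFACE

Orientations are given as a 3x3 rotation matrix whose columns are the frame's x, y, z axes.
In Python, from station import env, effector, solver, viewer, workorder, search_frame, tip_of gives the robot as it stands. Calls block until the motion is done:
- env.reach(position, orientation): joint-space move of the TCP to a pose.
- env.movel(position, frame=None, rate=0.15): straight line of the TCP; frame=None keeps the orientation; rate is the mean speed in m/s.
- env.goto_joints(angles): joint-space move.
- effector.release() and effector.grasp(squeeze=None): open the fingers fully, or close them until they stop; squeeze is the grip in N (None keeps the last).
- env.pause(seconds).
- solver.inverse_kinematics(position, orientation): joint angles nearest the present ones, or None.
- env.sense(): the state.
- viewer.read_camera(name): name is "scene" or "top" or "wrist"; returns (picture, depth): 384x512x3 uint8, red, green, blue; 384x512 float32, m along the optical axis (not along the pixel's ray), 0 where there is no reading.
- viewer.camera_info(name): a dict with "intrinsics" (3x3 intrinsics, pixels), "dist_coeffs" ([k1, k2, p1, p2, k3] as OpenCV has them; the pictures are not rectified), "eye" and "rotation" of the camera in the world; the wrist camera has in their place "T_tool_cam" (4x4, takes a point from camera to tool coordinates, whose origin is the TCP and whose axes are the tool frame's). Camera axes: x right, y up, looking along -z (the intrinsics and any distortion apply to the point x, -y, -z); pixel columns grow to the right and rows downward; lengths in m; the calibration is good to about 2 mm. A picture is of the moment at which its call begins: read the wrist's pose just before it. camera_info takes no time and is no camera call.
A pose or a line that the arm cannot do raises env.PlanningError and nothing moves.
- workorder.finish_job(): hands the job in, once; it reports no verdict.
Trained networks look in the newest picture that a camera, given by its name, has taken for a name from the list of things; names that differ only in an ending like _2 or _b are one class to them, and where a whole thing is asked for, a point or a joint stands for the part that bears it (a point fixed in the world has none). Each returns a list of dicts, best first, with "score" (0 to 1); they miss things now and then, are a little off and sometimes report something else, mostly with a low value. They report only what shows in the picture. A call takes as long as a camera call.
- search_frame(camera, name): "at" ([x, y, z] in m, in world coordinates, good to about 4 mm: the middle of the surface that is visible of it).
- tip_of(camera, name): "at" ([x, y, z] in m, in world coordinates, good to about 4 mm: a listed point, or the origin of a listed thing).
The state is a dict: "t": time; "joint_positions": joint angles; "joint_velocities": joint speeds; "tau": joint torques, N m; "ee_pos": TCP position; "tcp_rot": TCP orientation; "wrist_force": force on the tool from outside, world axes, zero at the start; "moment": the same for the moment, N m; "gripper_width": finger opening in m.
Only numpy, scipy, OpenCV 4.12 (cv2) and the standard library are available. Lean on these libraries where they do the work, as an engineer would, in place of code of your own. Each camera call takes 0.05 s, during which the arm holds its last target.

## Working session

There is one attempt and no reset: what is moved stays moved. The work goes in short steps, each a Python script; the robot and the scene stay as the last script left them, time stands still between calls to the robot, and variables do not carry over. Pictures are saved under pics/ and viewed, and the job is handed in when it is done.

```bash
ls; mkdir -p pics; python3 - <<'E'
from station import env, effector, solver, viewer, workorder, search_frame, tip_of
import cv2,numpy as np
for c in ["scene","top","wrist"]:
    p,d=viewer.read_camera(c); cv2.imwrite(f"pics/{c}0.png",p[:,:,::-1])
    for n in ["control_box","cover","knob_axis","grub_screw","hinge","multimeter","screwdriver","spool"]:
        for f in (tip_of,search_frame):
            try:
                r=f(c,n); print(c,n,f.__name__,[(np.round(q["at"],3).tolist(),round(q["score"],2)) for q in r[:2]])
            except Exception as e: print(c,n,f.__name__,repr(e)[:80])
s=env.sense(); print(s)
E
```

```text
pics
scene control_box call [([0.492, 0.391, -0.002], 0.58), ([0.436, 0.368, 0.073], 0.25)]
scene control_box call [([0.484, 0.347, 0.084], 0.67)]
scene cover call [([0.59, -0.021, -0.003], 0.71), ([0.432, 0.365, 0.072], 0.66)]
scene cover call [([0.494, 0.378, 0.092], 0.76)]
scene knob_axis call [([0.53, 0.403, 0.115], 0.57)]
scene knob_axis call [([0.492, 0.378, 0.091], 0.82)]
scene grub_screw call [([0.489, 0.394, 0.001], 0.71), ([0.539, 0.411, 0.114], 0.67)]
scene grub_screw call [([0.526, 0.393, 0.115], 0.47)]
scene hinge call [([0.44, 0.368, 0.074], 0.91)]
scene hinge call [([0.486, 0.348, 0.082], 0.65), ([0.574, -0.031, 0.028], 0.4)]
scene multimeter call [([0.588, -0.025, -0.006], 0.64), ([0.53, 0.405, 0.117], 0.52)]
scene multimeter call [([0.576, -0.031, 0.028], 0.78), ([0.649, 0.351, 0.028], 0.52)]
scene screwdriver call [([0.472, 0.078, -0.001], 0.67)]
scene screwdriver call [([0.459, 0.103, 0.016], 0.96)]
scene spool call [([0.655, 0.361, 0.0], 0.62), ([0.54, 0.412, 0.113], 0.55)]
scene spool call [([0.651, 0.352, 0.029], 0.67)]
top control_box call [([0.494, 0.392, -0.0
[... 1248 characters left out ...]
36593, -0.056306  ]), 'joint_velocities': array([ 0.0017605 ,  0.00080992,  0.00058977,  0.00043073, -0.00228999,
       -0.00099853,  0.00063531]), 'tau': array([-1.62246715e-04, -5.20404375e+01, -1.25285669e-02, -2.44050157e+01,
       -5.67241595e-02,  1.13419478e-02, -9.11925575e-07]), 'ee_pos': array([ 0.17949199, -0.62476205,  0.21460435]), 'tcp_rot': array([[-9.61119026e-01, -8.88330722e-06,  2.76134418e-01],
       [-2.76134416e-01, -9.98186019e-05, -9.61119022e-01],
       [ 3.61012671e-05, -9.99999995e-01,  9.34845707e-05]]), 'wrist_force': array([ 0.41267692, -0.98499495,  0.59847998]), 'moment': array([-0.00943983, -0.02984032, -0.00923266]), 'gripper_width': 0.09229023250092089}
```

View pics/scene0.png

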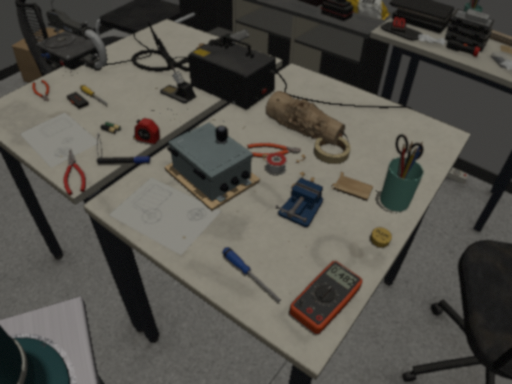

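View pics/top0.png

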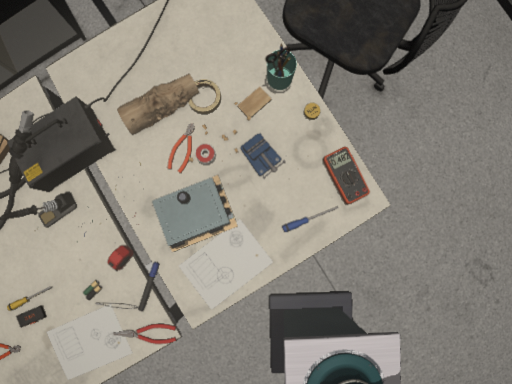

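The scene view shows the grey box at about (210,160) with its knob at (221,132). In the top view the box is at about (193,212) and the knob at (183,197). The hinge is on the robot-facing side and the box is yawed about 20°. Next I refine the geometry and check IK over the whole motion.

```bash
cat > h.py <<'E'
from station import env, effector, solver, viewer, workorder, search_frame, tip_of
import cv2,numpy as np
from scipy.spatial.transform import Rotation as R
def cloud(c,d,eye=None,rot=None):
    i=viewer.camera_info(c); K=np.array(i["intrinsics"]);D=np.array(i["dist_coeffs"],float)
    v,u=np.mgrid[:384,:512]
    p=cv2.undistortPoints(np.stack([u,v],-1).reshape(-1,1,2).astype(float),K,D).reshape(384,512,2)
    P=np.stack([p[...,0]*d,-p[...,1]*d,-d],-1)
    if c=="wrist":
        T=np.array(i["T_tool_cam"]); P=P@T[:3,:3].T+T[:3,3]
        return P@np.array(rot).T+eye
    return P@np.array(i["rotation"]).T+np.array(i["eye"])
def ori(a,tilt=0,box=0):
    # jaw dir at world yaw a, tool down; tilt: swing of cover about box y axis (opening)
    z=np.array([np.cos(a),np.sin(a),0]);y=np.array([0,0,-1.]);x=np.cross(y,z)
    M=np.stack([x,y,z],1)
    ax=np.array([-np.sin(box),np.cos(box),0])
    return R.from_rotvec(-tilt*ax).as_matrix()@M
E
python3 - <<'E'
from h import *
for c in ["top","scene"]:
    p,d=viewer.read_camera(c); P=cloud(c,d)
    m=(d>0)&(abs(P[...,0]-.49)<.13)&(abs(P[...,1]-.385)<.13)
    t=m&(P[...,2]>.075)&(P[...,2]<.1)
    r=cv2.minAreaRect(P[t][:,:2].astype(np.float32)*1000); print(c,"cover rect",r,np.median(P[t][:,2]),t.sum())
    k=m&(P[...,2]>.112)
    print("knob",P[k].mean(0),P[k].max(0),P[k].min(0),k.sum())
    tb=(d>0)&(abs(P[...,2])<.02)&(abs(P[...,0]-.5)<.3)&(abs(P[...,1]-.2)<.3); print("table",np.median(P[tb][:,2]))
box=.35
k=np.array([.531,.401,.114]); h=np.array([.436,.366,.074])
for deg in range(-180,180,20):
    a=np.radians(deg); row=[]
    for (da,tl) in [(0,0),(.7,0),(1.4,0),(1.4,.4),(1.4,.8),(0,.8)]:
        rv=R.from_rotvec(-tl*np.array([-np.sin(box),np.cos(box),0])).as_matrix()
        M=ori(a+da,tl,box); g=h+rv@(k-h); tcp=g+M[:,1]*.019
        q=solver.inverse_kinematics(tcp,M); row.append(q)
    print(deg,[None if q is None else np.round(np.array(q),1).tolist() for q in row])
E
```

```text
top cover rect ((493.4012451171875, 386.2466125488281), (131.8690643310547, 164.67730712890625), 19.614227294921875) 0.0906013988244051 3158
knob [0.53030965 0.39925839 0.12544054] [0.54588459 0.4130701  0.13118471] [0.5167152  0.3858086  0.11205536] 121
table 0.00024723106625623714
scene cover rect ((495.2192687988281, 387.90032958984375), (133.16810607910156, 168.16049194335938), 20.321481704711914) 0.08880235612962495 2625
knob [0.53161016 0.39531672 0.12168653] [0.54784093 0.41185705 0.12849427] [0.51857904 0.38487419 0.11222254] 125
table -0.0016977301650678012
-180 [[0.1, 1.1, -1.3, 1.6, 1.1, 1.3, 1.7], [0.1, 1.1, -1.3, 1.6, 1.1, 1.3, 2.4], [-0.3, 0.7, -0.6, 1.6, 0.5, 1.0, -2.8], [-1.1, 0.4, 0.4, 2.0, -0.0, 0.4, -2.5], [-0.5, 0.4, -0.5, 2.3, 1.9, 0.6, 1.9], [-0.2, 0.5, -0.9, 2.2, 1.9, 0.8, 0.6]]
-160 [[0.1, 1.1, -1.3, 1.6, 1.1, 1.3, 2.1], [-1.1, 0.7, 0.7, 1.7, -0.5, 0.9, -2.4], [-0.1, 0.8, -0.9, 1.6, 0.7, 1.1, -2.6], [-1.0, 0.4, 0.2, 2.0, 0.2, 0.4, -2.4], [-0.9, 0.3, -0.0, 2.3, 2.0, 0.4, 2.1], [-0.2, 0.5, -0.9, 2.2, 1.9, 0.8, 1.0]]
-140 [[0.1, 1.1, -1.3, 1.6, 1.1, 1.3, 2.4], [-
[... 3096 characters left out ...]
, 1.0, -1.1, 1.6, 0.9, 1.2, 0.8], [0.1, 1.1, -1.3, 1.6, 1.1, 1.3, 1.4], [0.1, 1.1, -1.3, 1.6, 1.1, 1.3, 2.1], [0.1, 0.9, -1.3, 1.9, 1.4, 1.1, 1.7], [-0.2, 0.5, -0.9, 2.2, 1.9, 0.8, 1.0], [-0.2, 0.5, -0.9, 2.2, 1.9, 0.8, -0.4]]
140 [[-0.0, 1.0, -1.1, 1.6, 0.9, 1.2, 1.1], [0.1, 1.1, -1.3, 1.6, 1.1, 1.3, 1.7], [0.1, 1.1, -1.3, 1.6, 1.1, 1.3, 2.4], [0.1, 0.9, -1.3, 1.9, 1.4, 1.1, 2.1], [-0.2, 0.5, -0.9, 2.2, 1.9, 0.8, 1.3], [-0.2, 0.5, -0.9, 2.2, 1.9, 0.8, -0.1]]
160 [[0.1, 1.1, -1.3, 1.6, 1.1, 1.3, 1.4], [0.1, 1.1, -1.3, 1.6, 1.1, 1.3, 2.1], [-1.1, 0.7, 0.7, 1.7, -0.5, 0.9, -2.4], [0.1, 0.9, -1.3, 1.9, 1.4, 1.1, 2.4], [-0.2, 0.5, -0.9, 2.2, 1.9, 0.8, 1.7], [-0.2, 0.5, -0.9, 2.2, 1.9, 0.8, 0.3]]
```

```bash
python3 - <<'E'
from h import *
box=.345; a=np.radians(30)
k=np.array([.5305,.399,.114])
env.reach(k+[0,0,.14],ori(a))
s=env.sense(); print(s["t"],s["ee_pos"],s["wrist_force"],np.round(s["joint_positions"],2))
p,d=viewer.read_camera("wrist"); cv2.imwrite("pics/w1.png",p[:,:,::-1])
P=cloud("wrist",d,s["ee_pos"],s["tcp_rot"])
m=(d>0)&(abs(P[...,0]-.49)<.13)&(abs(P[...,1]-.385)<.13)
kk=m&(P[...,2]>.118)&(P[...,2]<.135)
print("knob",P[kk].mean(0),P[kk].max(0),P[kk].min(0),kk.sum())
print(cv2.minEnclosingCircle(P[kk][:,:2].astype(np.float32)*1000))
t=m&(P[...,2]>.08)&(P[...,2]<.1); print("cover z",np.median(P[t][:,2]),cv2.minAreaRect(P[t][:,:2].astype(np.float32)*1000))
for n in ["knob_axis","grub_screw","hinge","control_box"]:
    print(n,[(np.round(q["at"],3).tolist(),round(q["score"],2)) for q in tip_of("wrist",n)[:2]])
E
```

```text
6.4083 [0.53109516 0.39826244 0.25382536] [ 0.78872311 -0.44929805 -0.28511723] [-0.08  0.66 -0.95  1.48  0.55  1.29 -0.57]
knob [0.53094784 0.40471527 0.12553598] [0.54615676 0.4185747  0.12869773] [0.51690251 0.38971099 0.11862647] 564
((531.53662109375, 403.6380615234375), 14.979512214660645)
cover z 0.09034000682865018 ((495.21124267578125, 390.1392822265625), (127.96660614013672, 163.8844757080078), 19.709123611450195)
knob_axis [([0.533, 0.399, 0.11], 0.79)]
grub_screw [([0.541, 0.41, 0.115], 0.63)]
hinge [([0.437, 0.368, 0.071], 0.8)]
control_box []
```

View pics/w1.png

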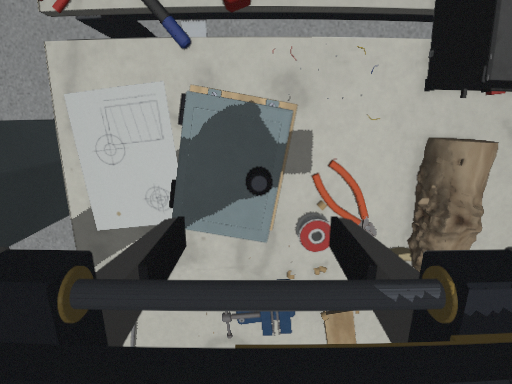

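The wrist view shows the knob at (259,181). The red spool at (316,235) and the pliers are clear of the fingers. The cover's top face measures z = 0.090, as expected. Descend and grip.

```bash
python3 - <<'E'
from h import *
a=np.radians(30)
env.movel([.5305,.4005,.15],ori(a),rate=.12)
print(env.sense()["wrist_force"])
env.movel([.5305,.4005,.097],ori(a),rate=.06)
s=env.sense(); print(s["t"],s["ee_pos"],s["wrist_force"])
effector.grasp(35)
s=env.sense(); print(s["t"],s["ee_pos"],s["wrist_force"],s["moment"],s["gripper_width"])
p,d=viewer.read_camera("scene"); cv2.imwrite("pics/s2.png",cv2.resize(p[80:240,120:330,::-1],None,fx=3,fy=3))
E
```

```text
[-0.34383582  1.3901883  -0.67907865]
8.7083 [0.53064326 0.40083652 0.09741842] [0.52090779 0.3698543  0.92613279]
9.675 [0.53116552 0.40087639 0.09715942] [ 1.94715666  2.6986438  -1.4000533 ] [ 0.38320684 -0.64154481 -0.03789899] 0.029656264611282644
```

View pics/s2.png

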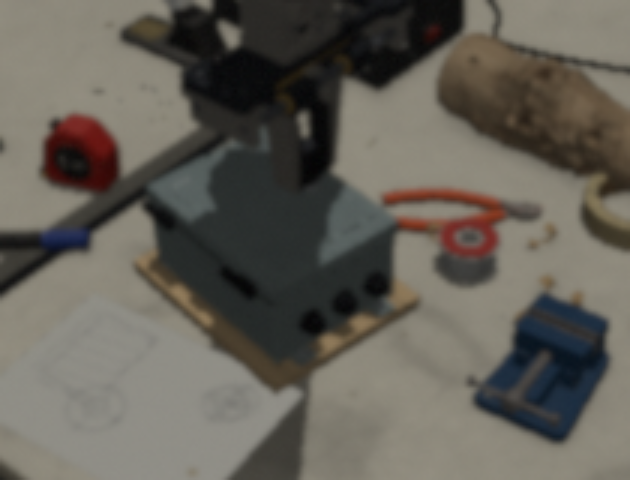

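The fingers hold the knob: the width reads 29.7 mm, and the crop shows them on it at about (305,160). Now the pull test in small steps, with a force stop.

```bash
python3 - <<'E'
from h import *
s=env.sense(); p0=s["ee_pos"]; f0=s["wrist_force"]
base=np.array([.5305,.4005,.097])
i=0
while i<9:
    i+=1
    env.movel(base+[0,0,.001*i],rate=.02)
    s=env.sense(); print(i,round(s["t"],2),np.round((s["ee_pos"]-p0)*1000,1),np.round(s["wrist_force"]-f0,1),round(s["gripper_width"],4))
    if (s["wrist_force"]-f0)[2]<-13: break
env.pause(.15); s=env.sense(); print((s["ee_pos"]-p0)*1000,s["wrist_force"]-f0,i)
E
```

```text
1 9.97 [-0.1 -0.   0.9] [ 1.3  2.3 -2. ] 0.0293
2 10.22 [-0.2 -0.   1.7] [ 1.1  1.7 -1.9] 0.0294
3 10.47 [-0.3 -0.1  1.9] [ 1.2  3.2 -5.8] 0.0291
4 10.72 [-0.3 -0.2  2. ] [  4.    5.8 -11.8] 0.029
5 10.97 [-0.3 -0.2  2.2] [  5.1   6.1 -16.6] 0.0291
[-0.27702111 -0.22248141  2.18471568] [  4.30454286   6.95505208 -16.15220603] 5
```

It is caught: the cover stopped at about 2 mm with the pull rising to about 16 N. Let it down, then turn anticlockwise while watching force and moment.

```bash
python3 - <<'E'
from h import *
a=np.radians(30)
c=np.array([.5308,.4006,.0968])
env.movel(c,rate=.02)
s=env.sense(); print(round(s["t"],2),np.round(s["wrist_force"],1),np.round(s["moment"],2))
for da in [.25,.5,.75,1.0,1.2,1.35,1.43]:
    env.movel(c,ori(a+da),rate=.05)
    s=env.sense(); z=s["tcp_rot"][:,2]
    print(da,round(np.arctan2(z[1],z[0])-a,3),round(s["t"],2),np.round((s["ee_pos"]-c)*1000,1),np.round(s["wrist_force"],1),np.round(s["moment"],2),np.round(s["joint_positions"],2),round(s["gripper_width"],4))
    if np.linalg.norm(s["wrist_force"])>40: break
E
```

```text
11.53 [ 3.8  2.7 -1.3] [ 0.63 -1.01  0.02]
0.25 0.25 11.93 [0.4 0.4 0.3] [ 4.1  3.3 -0.9] [ 0.75 -1.09 -0.16] [-0.11  0.83 -0.9   1.61  0.72  1.07 -0.45] 0.0293
0.5 0.5 12.33 [0.3 0.8 0.4] [ 3.7  4.6 -0.1] [ 1.04 -1.03 -0.05] [-0.09  0.86 -0.95  1.6   0.77  1.09 -0.22] 0.0295
0.75 0.751 12.73 [0.3 0.8 0.4] [ 4.5  3.9 -0.9] [ 0.98 -1.02  0.04] [-0.06  0.88 -1.    1.6   0.81  1.12  0.  ] 0.0291
1.0 1.001 13.13 [0.3 0.8 0.4] [ 3.6  4.8 -0.3] [ 1.03 -1.1   0.09] [-0.04  0.91 -1.04  1.6   0.85  1.14  0.23] 0.0291
1.2 1.201 13.48 [0.3 0.9 0.5] [ 5.2  3.7 -0.6] [ 1.09 -1.02 -0.01] [-0.03  0.93 -1.08  1.6   0.88  1.16  0.41] 0.0292
1.35 1.351 13.78 [0.2 0.9 0.4] [ 4.5  5.2 -1. ] [ 1.11 -0.98 -0.06] [-0.02  0.95 -1.1   1.6   0.9   1.18  0.55] 0.0295
1.43 1.428 14.03 [-0.2  0.7  0.4] [ 1.6  4.2 -0.1] [ 1.1  -0.61 -0.5 ] [-0.01  0.95 -1.12  1.6   0.91  1.19  0.62] 0.0289
```

The moment rises to -0.5 N m at 1.43 rad, which is the stop. Now swing about the hinge in small steps.

```bash
cat > sw.py <<'E'
from h import *
box=.344; a=np.radians(30)
c=np.array([.5310,.4010,.0970]); kn=np.array([.531,.4014])
h=np.array([*(kn-.1015*np.array([np.cos(box),np.sin(box)])),.074])
ax=np.array([-np.sin(box),np.cos(box),0])
def step(t,da=1.41,rate=.05):
    Rv=R.from_rotvec(-t*ax).as_matrix()
    env.movel(h+Rv@(c-h),ori(a+da,t,box),rate=rate)
    s=env.sense(); y=s["tcp_rot"][:,1]; f=Rv.T@s["wrist_force"]
    B=np.array([[np.cos(box),np.sin(box),0],ax,[0,0,1]])
    print(t,round(np.arccos(-y[2]),3),round(s["t"],2),"F cover",np.round(B@f,1),"M",np.round(B@Rv.T@s["moment"],2),np.round(s["joint_positions"],2),round(s["gripper_width"],4),flush=True)
    return s
E
python3 - <<'E'
from sw import *
for t in [0,.02,.04,.06,.09,.13,.18]:
    s=step(t)
    if np.linalg.norm(s["wrist_force"])>22: break
p,d=viewer.read_camera("scene"); cv2.imwrite("pics/s3.png",cv2.resize(p[80:240,120:330,::-1],None,fx=3,fy=3))
E
```

```text
0 0.0 14.28 F cover [2.3 3.2 0.5] M [ 0.91 -0.75 -0.28] [-0.02  0.95 -1.11  1.6   0.91  1.19  0.6 ] 0.0293
0.02 0.02 14.53 F cover [ 3.7  4.3 -2. ] M [ 1.07 -0.9  -0.19] [-0.01  0.94 -1.11  1.62  0.92  1.17  0.59] 0.0291
0.04 0.04 14.78 F cover [ 3.9  4.3 -1. ] M [ 1.09 -0.82 -0.19] [-0.01  0.93 -1.12  1.63  0.93  1.15  0.57] 0.0296
0.06 0.06 15.03 F cover [ 2.4  3.7 -2.1] M [ 1.19 -0.7  -0.23] [-0.    0.92 -1.12  1.65  0.94  1.13  0.56] 0.0291
0.09 0.089 15.28 F cover [ 2.4  4.7 -1.6] M [ 1.2  -0.7  -0.22] [ 0.    0.9  -1.12  1.68  0.96  1.11  0.54] 0.029
0.13 0.129 15.53 F cover [ 2.7  5.6 -2.6] M [ 1.28 -0.51 -0.23] [ 0.01  0.87 -1.12  1.71  0.99  1.07  0.51] 0.0292
0.18 0.178 15.78 F cover [ 1.7  5.1 -2. ] M [ 1.37 -0.38 -0.2 ] [ 0.01  0.84 -1.11  1.75  1.02  1.03  0.46] 0.0291
```

View pics/s3.png

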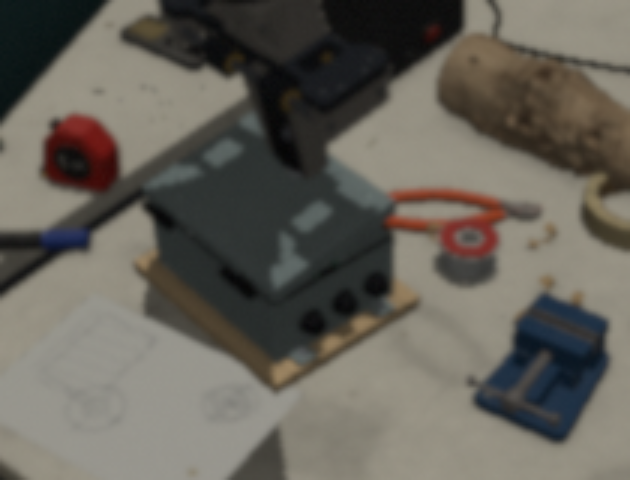

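The latch is free: the cover has lifted with low force, and the crop shows its tilted face around (270,200). Continue to about 45°.

```bash
python3 - <<'E'
from sw import *
for t in [.25,.33,.41,.49,.57,.65,.72,.78]:
    s=step(t)
    if np.linalg.norm(s["wrist_force"])>30: break
env.pause(.6); s=env.sense(); print(s["t"],s["wrist_force"],s["gripper_width"],np.abs(s["joint_velocities"]).max())
p,d=viewer.read_camera("scene"); cv2.imwrite("pics/s4.png",cv2.resize(p[80:240,120:330,::-1],None,fx=3,fy=3))
P=cloud("scene",d)
# cover plane: points above box, in box frame
q=(P-h)@np.array([[np.cos(box),np.sin(box),0],ax,[0,0,1]]).T
# points on the cover's top face: sample per y-band away from knob
m=(d>0)&(abs(abs(q[...,1])-.06)<.018)&(q[...,0]>-.03)&(q[...,0]<.12)&(q[...,2]>.015)&(q[...,2]<.14)
X=q[m]; print(len(X))
best=None
for al in np.arange(0,1.3,.01):
    n=np.array([-np.sin(al),0,np.cos(al)]); e=abs(X@n-.016); c_=(e<.004).sum()
    if best is None or c_>best[0]: best=(c_,al)
print("cover angle est",best)
for n in ["multimeter","screwdriver","spool"]:
    for cam in ["scene"]: print(n,[(np.round(q["at"],3).tolist(),round(q["score"],2)) for q in search_frame(cam,n)[:2]])
E
```

```text
0.25 0.248 16.12 F cover [ 1.4  4.4 -2.6] M [ 1.43 -0.21 -0.25] [ 0.02  0.8  -1.11  1.81  1.08  0.97  0.4 ] 0.029
0.33 0.327 16.44 F cover [ 0.8  5.7 -2.8] M [ 1.52  0.07 -0.27] [ 0.02  0.75 -1.1   1.88  1.15  0.9   0.31] 0.0293
0.41 0.407 16.76 F cover [ 0.   5.7 -2.8] M [ 1.52  0.3  -0.25] [ 0.01  0.69 -1.08  1.94  1.24  0.84  0.2 ] 0.0293
0.49 0.487 17.07 F cover [-1.8  6.1 -2.1] M [ 1.52  0.64 -0.22] [-0.    0.64 -1.05  2.01  1.35  0.79  0.07] 0.0295
0.57 0.567 17.39 F cover [-2.5  6.2 -2.6] M [ 1.58  0.79 -0.23] [-0.02  0.6  -1.03  2.07  1.47  0.75 -0.08] 0.029
0.65 0.647 17.71 F cover [-2.4  6.3 -2.4] M [ 1.5   0.91 -0.18] [-0.05  0.57 -1.01  2.13  1.62  0.75 -0.25] 0.0291
0.72 0.717 18.0 F cover [-2.6  6.9 -3. ] M [ 1.62  0.94 -0.08] [-0.07  0.55 -1.    2.18  1.75  0.78 -0.39] 0.0292
0.78 0.777 18.27 F cover [-2.2  6.5 -2.3] M [ 1.53  1.02 -0.16] [-0.09  0.55 -1.    2.23  1.85  0.83 -0.51] 0.0294
18.875 [-2.61224579  6.36169069 -2.37027607] 0.029449237021329563 0.002943949861891163
949
cover angle est (np.int64(935), np.float64(0.74))
multimeter [([0.576, -0.03, 0.029], 0.71)]
screwdriver [([0.462, 0.105, 0.018], 0.65)]
spool [([0.653, 0.352, 0.03], 0.8)]
```

View pics/s4.png

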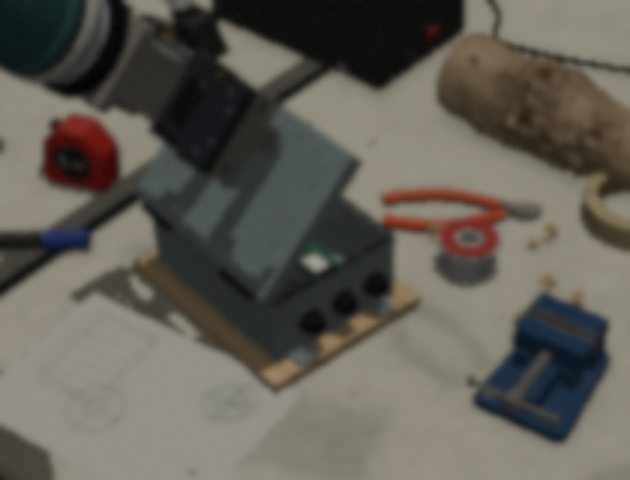

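The cover stands open with the fingers still on the knob at about (250,140), and the inside of the box shows at (320,260). Depth puts the cover at about 0.74 rad, and the bystanders have not moved. Handing in.

```bash
python3 - <<'E'
from h import *
workorder.finish_job(); print(env.sense()["t"])
E
```

```text
the job is handed in; nothing more can be done
the job is handed in; nothing more can be done
```

The latch was caught. I freed it, swung the cover about halfway up and handed the job in with the gripper still holding it. No verdict came back.

- **Pull test:** I gripped the knob at 35 N and pulled straight up. The cover stopped after about 2 mm with the pull rising to about 16 N, so it was held.
- **Freeing it:** I let the cover down and turned the knob anticlockwise to its stop. The tool moved 1.43 rad, and the moment rose to about 0.5 N m at the end.
- **Final position:** I swung the cover about the hinge with low forces, around 8 N or less at the wrist. The tool tilt reads 0.777 rad and depth from the scene camera gives about 0.74 rad. They differ by 0.04 rad, but both are well inside 0.55 to 1.05 rad.
- **Other checks:** The fingers were still closed on the knob (29.4 mm) and the arm was still. The trained network puts the multimeter, screwdriver and spool within about 4 mm of where they started. The clock was at about 19 s.

The camera estimates of the knob's position differed by up to about 8 mm at first. I used a value between them, and the grip centred on the knob.

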